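# Put a new spool of twine on the kitchen twine stand

### The job

Pull open the drawer of the small drawer unit, take out the spool of kitchen twine and put it on the upright spindle of the twine stand: lower it gently, without letting it drop, until it rests fully home on the seat at the spindle's foot. Leave the drawer fully shut and the spool standing free on the stand, and do not shove the stand or disturb the tumbler, the jar, the plate or the spoon.

Things in the scene. Friction and masses are not known exactly. Their poses are not given: they have to be found in the camera images.
- unit: Grey plastic drawer unit, 270 deep (x), 300 wide (y), 120 high, with one drawer that slides out along the unit's -x, towards the robot. Fixed on the fixed laminate slab, whose top is 28 above the work surface. Origin: centre of its underside. Its top panel begins 127 before the origin. Plate and jar stand on the top, over 65 behind the front.
- drawer (a joint): How far the drawer is out, in m: 0 shut, at most 0.17; starts 0 to 0.02. Plain plastic slides (about 1.2 N of friction, some drag), no spring or catch: it stays where it is left. Shut, the front panel's face is 135 before the unit's origin; the panel is 8 thick, its upper edge 112 above the unit's underside. 0.13 to 0.15 out gives good room over the spool.
- drawer_handle (a point): Centre of the drawer's straight bar handle: a horizontal grey bar along the unit's y, about 10 thick, 110 long, on a post at each end, its axis 35 before the panel's face and 30 below the unit's top. Moves with the drawer. The gap of about 30 between bar and panel takes a closed pair of fingertips from above, to pull; the bar can also be pinched, or pushed to shut.
- drawer_floor (a point): Centre of the floor of the drawer's front compartment, 58 before and 14 above the unit's origin when shut; moves with the drawer. The compartment is 137 long (x) and 252 wide (y); the side walls rise 71 above its floor, the low cross wall behind it 50, the front panel 98. The spool stands alone in it.
- spool: Spool of natural brown jute twine on a card core, with pale card ends: a straight cylinder 58 across, 78 high, flush ends, with an open round bore 18 across along its axis; 0.1 to 0.2 kg. Stands upright in the drawer's front compartment, up to 60 off its middle; rides with the drawer. Origin: centre of its lower end, z up. Grip across the winding near its top, closing along the unit's y.
- stand: Twine stand, loose on the slab, 1.2 kg: round dark cast base 120 across, 14 high; on it a round seat 36 across, 8 high; from this an upright steel spindle 12 thick. A small thread cutter stands on the base 48 from the axis along the stand's x, its top 38 above the slab. Left or right of the unit, nearer the robot; the tumbler is on the other side. Origin: centre of the underside, z up.
- stand_seat (a point): Centre of the seat's upper face at the foot of the spindle, 22 above the stand's underside: the spool's lower end rests here when fully home.
- stand_tip (a point): Top end of the spindle, 112 above the stand's underside and 90 above the seat; the last 12 taper to 5 across. With the spool home it stands 12 out of the spool's upper end.
- tumbler: Open steel tumbler, 74 across the rim, 110 high, standing on the slab. Origin: centre of the underside.
- jar: Sealed glass jar with a steel twist cap, 64 across, 105 high, on top of the unit. Origin: centre of the underside.
- plate: Yellow melamine plate, 160 across, 18 high, on top of the unit. Origin: centre of the underside.
- spoon: Wooden spoon, 200 long, lying crosswise on the plate's rim. Origin: underside of its middle; x runs from the handle to the bowl.
Things that resemble listed ones, but are neither listed nor needed, are in the scene too. Of the things shaped like the stand, the dark steel one is meant.

How it is judged (in metres and radians):
On the way, in this order (a step that is already met when the one before it is completed fails the run):
1. the drawer is pulled open by 90 mm or more (value of joint drawer above 0.09 m), for 0.2 s.
2. the spool stands fully home on the spindle, let go (horizontal distance between spool and stand_seat below 0.006 m and z of spool in the frame of stand_seat between -0.003 and 0.003 m and angle between spool's own z axis and vertical below 0.06 rad and contact force between the fingers and spool below 0.2 N), for 0.3 s.
At the end, for the whole second after the job is handed in: Spool upright and still on the spindle, lower end on the seat (3 mm in height, 6 mm sideways, 0.06 rad); stand upright (0.03 rad), within 40 mm of its start; drawer shut to within 6 mm; tumbler, jar, plate, spoon within 30 mm of their starts (horizontal distance between spool and stand_seat below 0.006 m and z of spool in the frame of stand_seat between -0.003 and 0.003 m and angle between spool's own z axis and vertical below 0.06 rad and linear speed of spool below 0.02 m/s and angle between stand's own z axis and vertical below 0.03 rad and distance of stand from where it was at the start of the episode below 0.04 m and value of joint drawer below 0.006 m and distance of each of tumbler, jar, plate, spoon from where it was at the start of the episode below 0.03 m); the robot touches nothing.
It fails at once if the spool is let fall down the spindle (faster than 0.4 m/s while the spindle is in its bore) (horizontal distance between spool and stand_tip below 0.01 m and z of spool in the frame of stand_tip below 0 m and linear speed of spool above 0.4 m/s).
It fails at once if the stand is shoved by more than 40 mm or tipped (distance of stand from where it was at the start of the episode above 0.04 m or angle between stand's own z axis and vertical above 0.2 rad).
It fails at once if the tumbler, jar, plate or spoon is moved by more than 30 mm (distance of any of tumbler, jar, plate, spoon from where it was at the start of the episode above 0.03 m).
It also fails if it takes over 67 s, if anything falls off the work surface, if the arm or the gripper's body presses on something with over 40 N, if the wrist force passes 120 N, or if a joint passes its speed limit or range.

### The arm

A 7-joint arm with a two-finger parallel gripper is mounted at the origin on the work surface. World frame = base frame: x ahead of the robot, y to its left, z up, the work surface at z = 0. Lengths are in mm, angles in rad, forces in N, time in s.
With the tool pointing down it reaches from about 400 to 875 mm from the base axis. Payload 4.4 kg.
Tool frame: the origin (TCP) lies where the fingers leave the gripper's body, on its centre line; the fingertips stand 73 mm ahead of it and the grasp point (between the pads) lies 54 mm ahead of it; z points along the fingers, y is the line along which they close (so a half turn about z gives the same grasp; the last joint's range is limited). The gripper opens to 85 mm and grips with 20 to 120 N. Pads are 22 mm wide; open, the fingers measure 114 mm over their backs; the gripper's body (76 mm by 85 mm) begins 54 mm behind the grasp point. The pads swing forward as they close: fully open they stand 13 mm farther back than shut.
Start: joints at [-1.374, 0.628, 0.038, 1.517, -0.027, 0.996, -0.02], TCP at [168.838, 627.703, 303.913] pointing down, gripper open.
Joint ranges: [-3.06, 3.06], [-0.37, 2.12], [-1.25, 1.32], [0.18, 2.47], [-1.1, 4.24], [0.23, 1.98], [-2.94, 2.94]. Speed limits (rad/s): [2.57, 2.57, 3.14, 3.14, 3.14, 3.14, 3.14].

### API

Orientations are given as [roll, pitch, yaw] about the fixed x, y, z axes, in that order (R = Rz(yaw) Ry(pitch) Rx(roll)).
In Python, from cell import ctrl gives the robot as it stands.
- The arm moves only by the tool send_rows, never from a script. Its argument "rows" is a list that holds one entry, the list of rows, each a list of 6 numbers: the shift along the tool's x, y, z in cm, then the turn, a rotation vector about the tool's x, y, z in rad. In form: [[[tx, ty, tz, wx, wy, wz], ...]]. A call has 1 to 10 rows; each row is the pose to reach, as a shift and turn from the pose commanded when the call began, along the tool's axes at that moment; what a row does not reach only later rows make up. A row lasts 1/10 s, in which the tool goes at most 50 mm and 8.59 degrees, less where a joint would pass 70% of its speed; a pose out of reach is approached as far as the arm can. A call with a gripper value outside its range is refused whole. "grip" is the closure in counts, from 0 (fully open) to 255 (shut), set as the call begins (left out, the last holds). The fingers move at their own pace and stop on an object; the grip force is fixed at half the most. Time passes only in rows, so rows that repeat a pose let the fingers close. It gives the time, the measured TCP pose, the force, the opening and the grip force at its end, in the units of the state.
- ctrl.read_state(): the state, without advancing time (a new reading comes with each control period).
- ctrl.get_image(name): name is "scene" or "top"; returns a dict with "pixels" (480x640x3 uint8, red, green, blue), "fx", "fy", "cx", "cy" (pixels), "D" ([k1, k2, p1, p2, k3] as OpenCV has them; the pictures are not rectified), "extrinsics" (4x4, takes a point from camera to world coordinates). Camera axes: x right, y up, looking along -z (the intrinsics and any distortion apply to the point x, -y, -z); pixel columns grow to the right and rows downward; lengths in mm; the calibration is good to about 2 mm. A picture is of the moment at which its call begins. There is no depth.
- ctrl.finish_job(): hands the job in; it is judged then, once.
The state is a dict: "clock": time; "qpos": joint angles; "qd": joint speeds; "tau": joint torques, N m; "eef_pos": TCP position; "tool_rot": TCP orientation; "force": force on the tool from outside, world axes, zero at the start; "torque": the same for the moment, N m; "width": finger opening in mm; "gripper_force": force on a finger pad.
Only numpy, scipy, OpenCV 4.12 (cv2) and the standard library are available. Lean on these libraries where they do the work, as an engineer would, in place of code of your own. Each camera call takes 0.05 s, during which the arm holds its last target. There are 200 camera calls.

## Working session

There is one attempt and no reset: what is moved stays moved. The work goes in short steps, Python scripts to look and compute and a tool call to move; the robot and the scene stay as the last step left them, time stands still between calls to the robot, and variables do not carry over. Pictures are saved under pics/ and viewed, at most 10 in all, crops included, and the job is handed in when it is done.

Besides the shell and the picture viewer there is one more tool, called after "Request:" by a JSON object that holds its "fn" and its "kwargs". send_rows: Moves the arm, as the interface text tells. Its arguments: {"type":"object","properties":{"rows":{"type":"array","items":{"type":"array","items":{"type":"array","items":{"type":"number"}}}},"grip":{"type":"number"}},"required":["rows"]}

```bash
mkdir -p pics; ls; cat > h.py <<'E'
import numpy as np, cv2
from cell import ctrl
def grab(n,f):
    d=ctrl.get_image(n); cv2.imwrite(f,cv2.cvtColor(d["pixels"],cv2.COLOR_RGB2BGR)); return d
def K(d): return np.array([[d["fx"],0,d["cx"]],[0,d["fy"],d["cy"]],[0,0,1.]])
def px2z(d,u,v,z):
    p=cv2.undistortPoints(np.array([[[u,v]]],float),K(d),np.array(d["D"],float))[0,0]
    T=np.array(d["extrinsics"]); r=T[:3,:3]@np.array([p[0],-p[1],-1.]); o=T[:3,3]
    return o+r*(z-o[2])/r[2]
def proj(d,P):
    T=np.array(d["extrinsics"]); c=(np.atleast_2d(P)-T[:3,3])@T[:3,:3]; c=c*[1,-1,-1]
    return cv2.projectPoints(c.reshape(-1,1,3).astype(float),np.zeros(3),np.zeros(3),K(d),np.array(d["D"],float))[0][:,0]
E
python3 - <<'E'
from h import *
for n in("scene","top"):
    d=grab(n,f"pics/{n}0.png"); print(n,np.round(d["extrinsics"],3).tolist(),d["fx"],d["D"])
s=ctrl.read_state(); print(s)
E
```

```text
pics
scene [[-0.969, 0.173, -0.175, 268.611], [-0.246, -0.664, 0.706, 1101.261], [0.006, 0.727, 0.686, 1134.774], [0.0, 0.0, 0.0, 1.0]] 531.2858012015374 [-0.11023188  0.          0.          0.          0.        ]
top [[-0.075, 0.976, -0.203, 274.123], [-0.997, -0.074, 0.013, 54.555], [-0.003, 0.204, 0.979, 1281.636], [0.0, 0.0, 0.0, 1.0]] 456.2832213455509 [-0.10143879  0.          0.          0.          0.        ]
{'clock': 0.1, 'qpos': array([-1.37378246,  0.62928443,  0.03844277,  1.51825868, -0.02702302,
        0.99631567, -0.02002959]), 'qd': array([ 1.43593686e-03, -3.25149590e-03,  4.55269749e-04, -3.15173304e-03,
        3.12524617e-04, -6.94850884e-04, -3.14644886e-05]), 'tau': array([ 3.36763740e-03, -5.64534688e+01,  1.22995690e+00, -1.93974298e+01,
        1.10816042e-02,  5.46569630e-03,  2.81954249e-05]), 'eef_pos': array([168.7186501 , 627.2685951 , 303.06392199]), 'tool_rot': array([-3.13984412e+00, -1.11678639e-06,  2.87873849e+00]), 'force': array([1.04710384, 0.15428884, 0.1718194 ]), 'torque': array([ 0.00547979,  0.01899026, -0.05601506]), 'gripper_force': 0.0, 'width': 85.62177192375555}
```

View pics/scene0.png

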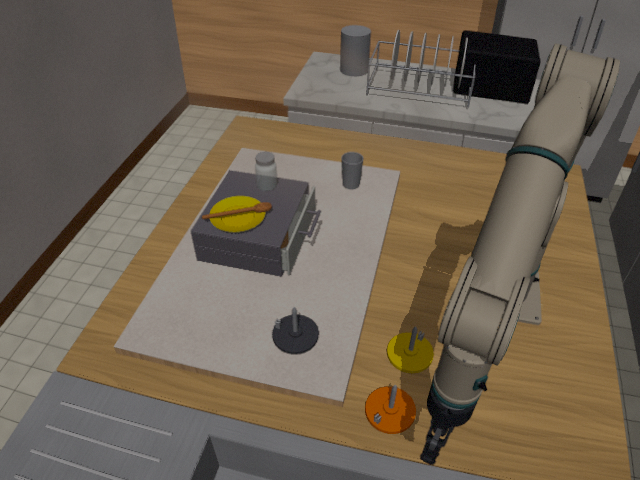

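View pics/top0.png

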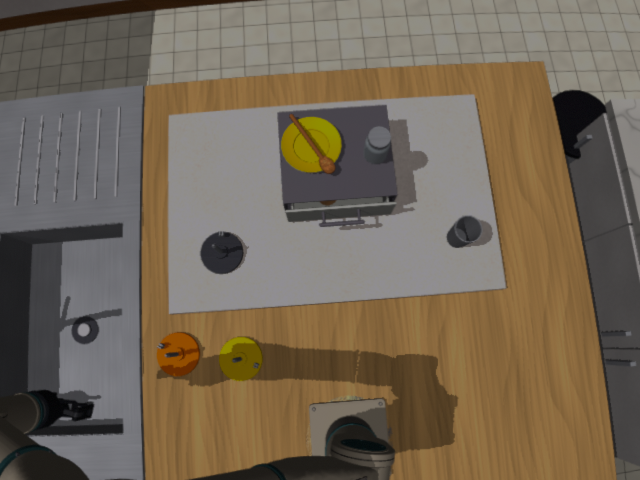

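The scene shows the dark stand at (296,333) in the scene picture and (222,252) in the top one. Two things could be mistaken for it: the orange stand (390,405)/(179,355) and the yellow stand (410,350)/(241,358). I choose the dark one, which is on the slab. The unit is at top (337,155), handle (343,220), tumbler (466,232), and a sliver of the spool shows at (328,200).

```bash
python3 - <<'E'
import cv2,numpy as np
t=cv2.imread("pics/top0.png");s=cv2.imread("pics/scene0.png")
a=cv2.resize(t[90:240,265:415],(450,450),interpolation=cv2.INTER_CUBIC)
b=cv2.resize(t[222:282,190:260],(350,300),interpolation=cv2.INTER_CUBIC)
c=cv2.resize(s[300:360,260:330],(350,300),interpolation=cv2.INTER_CUBIC)
o=np.zeros((600,800,3),np.uint8);o[:450,:450]=a;o[:300,450:]=b;o[300:,450:]=c
cv2.imwrite("pics/c1.png",o)
E
```

```text
(no output)
```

View pics/c1.png

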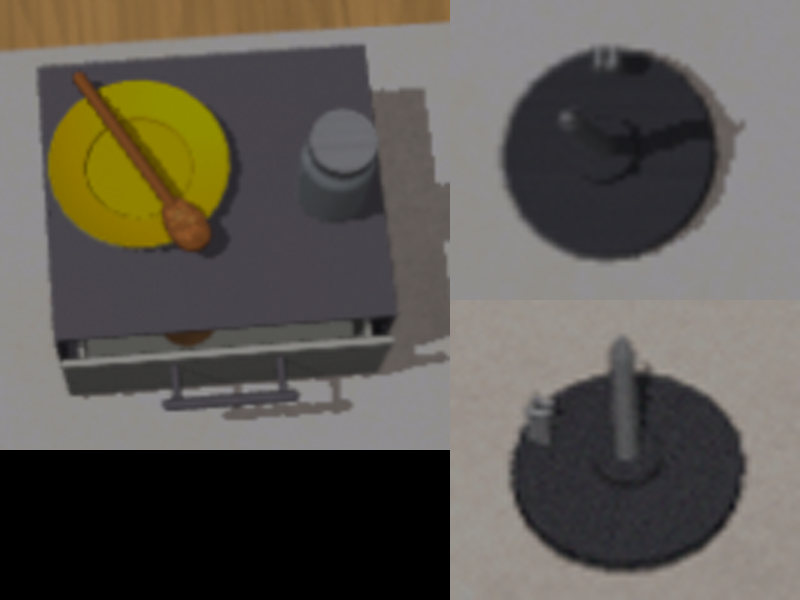

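```bash
cat > m1.py <<'E'
from h import *
import pickle
d=ctrl.get_image("top"); e=ctrl.get_image("scene")
C=lambda u,v:(265+u/3-.33,90+v/3-.33)
q={k:px2z(d,*C(*p),148)[:2] for k,p in dict(BL=(38,67),BR=(364,46),FR=(396,316),FL=(56,338)).items()}
for k in q: print(k,q[k].round(1))
print("w",np.linalg.norm(q['FL']-q['FR']),np.linalg.norm(q['BL']-q['BR']),"dep",np.linalg.norm(q['FL']-q['BL']),np.linalg.norm(q['FR']-q['BR']))
y=[np.arctan2(*((q[a]-q[b])[::-1])) for a,b in(("BL","FL"),("BR","FR"))]+[np.arctan2(-(q[a]-q[b])[0],(q[a]-q[b])[1]) for a,b in(("FL","FR"),("BL","BR"))]
print("yaw",np.round(y,3))
hl,hr=[px2z(d,*C(*p),118)[:2] for p in((167,406),(297,397))]
print("handle",hl,hr,np.linalg.norm(hl-hr),np.arctan2(-(hl-hr)[0],(hl-hr)[1]))
print("panel top edge",px2z(d,*C(62,361),140)[:2],px2z(d,*C(393,342),140)[:2])
print("spool front",px2z(d,*C(188,346),120)[:2])
print("tip top",px2z(d,213.6,245.2,140)[:2],"base",px2z(d,221.6,252.4,38)[:2])
print("tip scene",px2z(e,294.2,307.8,140)[:2],"base",px2z(e,260+178/5,300+172/5,38)[:2])
print("tumbler rim",px2z(d,467,229,138)[:2])
E
python3 m1.py
```

```text
BL [884.1 128.8]
BR [ 883.  -169.3]
FR [ 623.4 -168.6]
FL [625.7 126.8]
w 295.3786565835863 298.15867010828595 dep 258.4066144609088 259.6064441680805
yaw [ 0.008 -0.003 -0.008 -0.004]
handle [565.55024801  35.27868621] [565.0700863 -79.115452 ] 114.39514593259699 -0.004197408144524384
panel top edge [607.02667979 123.32312773] [ 602.53524833 -164.84846478]
spool front [618.0965627   12.71754976]
tip top [527.7711635  313.13507103] base [528.22834775 314.31337944]
tip scene [530.76073995 316.44153649] base [529.46810143 319.42407119]
tumbler rim [ 521.45435056 -344.36970094]
```

```bash
cat >> h.py <<'E'
from scipy.spatial.transform import Rotation as Ro
def go(pos,yaw=np.pi):
    s=ctrl.read_state(); R=Ro.from_euler("xyz",s["tool_rot"]); G=Ro.from_euler("xyz",[np.pi,0,yaw])
    print("shift cm",(R.inv().apply(np.array(pos)-s["eef_pos"])/10).round(2),"turn",(R.inv()*G).as_rotvec().round(3),"at",s["eef_pos"].round(1),s["tool_rot"].round(3),"q",s["qpos"].round(2))
E
python3 -c "
from h import *
go([585,-22,300]); go([585,-22,300],0)"
```

```text
shift cm [-57.06 -51.9    0.39] turn [-0.001 -0.    -0.263] at [168.8 627.4 303.3] [-3.14   0.     2.879] q [-1.37  0.63  0.04  1.52 -0.03  1.   -0.02]
shift cm [-57.06 -51.9    0.39] turn [-0.000e+00  2.000e-03  2.879e+00] at [168.8 627.4 303.3] [-3.14   0.     2.879] q [-1.37  0.63  0.04  1.52 -0.03  1.   -0.02]
```

Request:
{"fn": "send_rows", "kwargs": {"rows": [[[-3.6, -3.3, 0, 0, 0, -0.03], [-7.2, -6.6, 0, 0, 0, -0.06], [-10.8, -9.9, 0, 0, 0, -0.09], [-14.4, -13.2, 0, 0, 0, -0.12], [-18, -16.5, 0, 0, 0, -0.15], [-21.6, -19.8, 0, 0, 0, -0.18], [-25.2, -23.1, 0, 0, 0, -0.21], [-28.8, -26.4, 0, 0, 0, -0.24], [-32.4, -29.7, 0, 0, 0, -0.263], [-36, -33, 0, 0, 0, -0.263]]], "grip": 255}}

```text
clock: 1.2
eef_pos: [431.5, 213.7, 304.0]
tool_rot: [3.141, 0.0, -3.141]
force: [1.4, 0.2, -0.4]
width: 0.2
gripper_force: 0.0
```

```bash
python3 -c "
from h import *
go([585,-22,260])"
```

```text
shift cm [-15.33 -23.58   4.4 ] turn [0.    0.    0.001] at [431.5 213.7 304. ] [ 3.141  0.    -3.141] q [-0.52  0.39 -0.    1.97  0.    0.78  1.05]
```

Request:
{"fn": "send_rows", "kwargs": {"rows": [[[-2.5, -3.9, 0.7, 0, 0, 0], [-5.1, -7.8, 1.5, 0, 0, 0], [-7.6, -11.7, 2.2, 0, 0, 0], [-10.2, -15.6, 3, 0, 0, 0], [-12.7, -19.5, 3.7, 0, 0, 0], [-15.3, -23.6, 4.4, 0, 0, 0], [-15.3, -23.6, 4.4, 0, 0, 0], [-15.3, -23.6, 4.4, 0, 0, 0]]]}}

```text
clock: 2.0
eef_pos: [583.7, -21.9, 259.2]
tool_rot: [-3.142, -0.001, 3.139]
force: [-0.7, 1.1, 0.3]
width: 0.0
gripper_force: 0.0
```

```bash
python3 - <<'E'
from h import *
go([585,-22,172])
d=grab("top","pics/t1.png");e=grab("scene","pics/s1.png")
a=cv2.imread("pics/t1.png")[150:250,265:398];b=cv2.imread("pics/s1.png")[150:300,180:380]
cv2.imwrite("pics/c2.png",np.hstack([cv2.resize(a,(400,300)),cv2.resize(b,(400,300))]))
E
```

```text
shift cm [-0.14 -0.01  8.72] turn [-0.    -0.001 -0.003] at [583.7 -21.9 259.2] [-3.142e+00 -1.000e-03  3.139e+00] q [-0.02  0.59  0.01  1.75 -0.01  0.8   1.57]
```

View pics/c2.png

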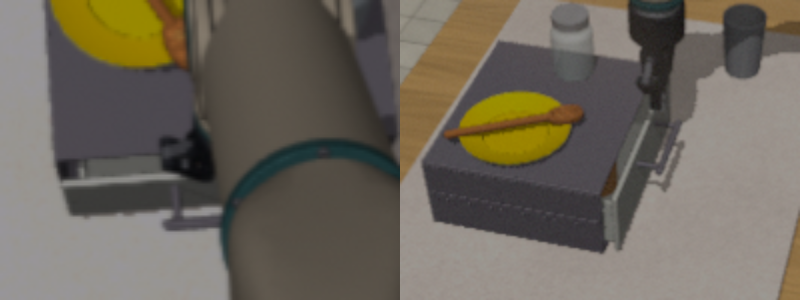

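The closed fingers are above the gap between bar and panel. I'll lower them.

Request:
{"fn": "send_rows", "kwargs": {"rows": [[[-0.1, 0, 1, 0, 0, 0], [-0.1, 0, 2, 0, 0, 0], [-0.1, 0, 3, 0, 0, 0], [-0.1, 0, 4, 0, 0, 0], [-0.1, 0, 5, 0, 0, 0], [-0.1, 0, 6, 0, 0, 0], [-0.1, 0, 7, 0, 0, 0], [-0.1, 0, 7.7, 0, 0, 0], [-0.1, 0, 8.4, 0, 0, 0], [-0.1, 0, 8.7, 0, 0, 0]]]}}

```text
clock: 3.1
eef_pos: [584.5, -20.5, 172.1]
tool_rot: [3.142, -0.001, -3.141]
force: [-0.1, 1.0, 0.2]
width: -0.2
gripper_force: 0.0
```

Request:
{"fn": "send_rows", "kwargs": {"rows": [[[0.5, 0, 0, 0, 0, 0], [1, 0, 0, 0, 0, 0], [2, 0, 0, 0, 0, 0], [3.2, 0, 0, 0, 0, 0], [4.4, 0, 0, 0, 0, 0], [5.6, 0, 0, 0, 0, 0], [6.8, 0, 0, 0, 0, 0], [8, 0, 0, 0, 0, 0], [9, 0, 0, 0, 0, 0], [10, 0, 0, 0, 0, 0]]]}}

```text
clock: 4.1
eef_pos: [484.3, -20.7, 173.4]
tool_rot: [-3.141, 0.001, -3.142]
force: [2.3, -1.2, 0.1]
width: 0.2
gripper_force: 0.9
```

Request:
{"fn": "send_rows", "kwargs": {"rows": [[[1, 0, 0, 0, 0, 0], [2, 0, 0, 0, 0, 0], [2.6, 0, 0, 0, 0, 0], [2.8, 0, 0, 0, 0, 0], [2.8, 0, 0, 0, 0, 0], [2.8, 0, 0, 0, 0, 0]]]}}

```text
clock: 4.7
eef_pos: [456.5, -20.3, 172.7]
tool_rot: [3.141, -0.001, -3.141]
force: [0.2, 0.1, -0.7]
width: -0.0
gripper_force: 0.0
```

Request:
{"fn": "send_rows", "kwargs": {"rows": [[[-0.4, 0, 0, 0, 0, 0], [-0.4, 0, -2, 0, 0, 0], [-0.4, 0, -5, 0, 0, 0], [-0.4, 0, -9, 0, 0, 0], [-0.4, 0, -13, 0, 0, 0], [-0.4, 4, -13, 0, 0, 0], [-0.4, 8, -13, 0, 0, 0], [-0.4, 12, -13, 0, 0, 0], [-0.4, 16, -13, 0, 0, 0], [-0.4, 20, -13, 0, 0, 0]]], "grip": 255}}

```text
clock: 5.7
eef_pos: [460.8, 181.2, 303.0]
tool_rot: [3.142, 0.0, -3.142]
force: [1.1, -0.7, 0.2]
width: 0.4
gripper_force: 0.0
```

Request:
{"fn": "send_rows", "kwargs": {"rows": [[[0, 4, 0, 0, 0, 0], [0, 8, 0, 0, 0, 0], [0, 12, 0, 0, 0, 0], [0, 12, 0, 0, 0, 0]]], "grip": 0}}

```text
clock: 6.1
eef_pos: [459.4, 306.7, 302.7]
tool_rot: [3.137, -0.0, -3.133]
force: [-0.6, -0.5, 0.1]
width: 57.9
gripper_force: 0.0
```

```bash
python3 - <<'E'
from h import *
d=grab("top","pics/t2.png");e=grab("scene","pics/s2.png")
a=cv2.imread("pics/t2.png")[150:300,260:400];b=cv2.imread("pics/s2.png")[170:320,200:340]
cv2.imwrite("pics/c3.png",np.hstack([cv2.resize(a,(400,429),interpolation=2),cv2.resize(b,(400,429),interpolation=2)]))
E
```

```text
(no output)
```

View pics/c3.png

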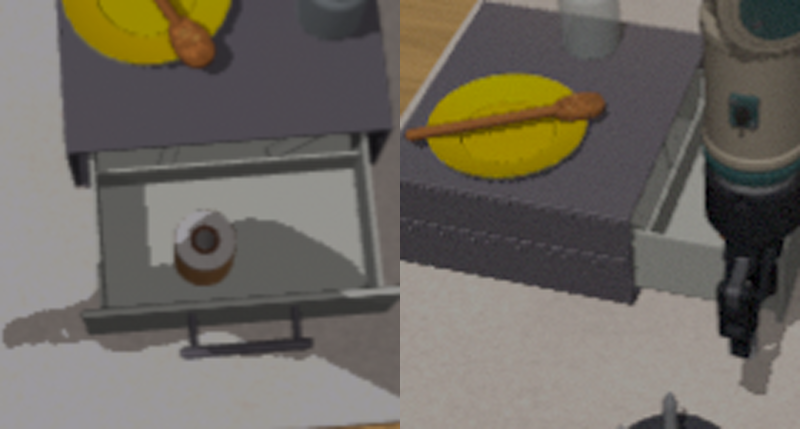

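The drawer is open, and the spool's top ring is at crop (205,239). The spool stands clear of the walls.

```bash
python3 - <<'E'
from h import *
d=ctrl.get_image("top")
C=lambda u,v:(260+u/2.857-.3,150+v/2.857-.3)
for p in((205,239),(174,239),(237,239)): print(px2z(d,*C(*p),120)[:2].round(1))
h=[px2z(d,*C(*p),118)[:2].round(1) for p in((183,352),(311,343))];print(h)
print("edge",[px2z(d,*C(*p),140)[:2].round(1) for p in((88,314),(398,294))])
P=px2z(d,*C(205,239),120); go([P[0],P[1],260])
E
```

```text
[540.4   8. ]
[542.6  36.3]
[538.2 -21.1]
[array([438.4,  36.1]), array([437.7, -79.7])]
edge [array([475.6, 118. ]), array([ 472.6, -159.1])]
shift cm [ -7.97 -29.08   4.28] turn [-0.001 -0.001  0.   ] at [460.7 298.9 302.5] [-3.140e+00 -1.000e-03 -3.141e+00] q [-0.61  0.49 -0.02  1.8   0.02  0.86  0.93]
```

Request:
{"fn": "send_rows", "kwargs": {"rows": [[[-1, -4, 0, 0, 0, 0], [-2, -8, 0, 0, 0, 0], [-3.5, -12, 0, 0, 0, 0], [-5, -16, 0, 0, 0, 0], [-6, -20, 1, 0, 0, 0], [-7, -24, 2, 0, 0, 0], [-7.6, -27, 3, 0, 0, 0], [-8.1, -29.1, 4, 0, 0, 0], [-8.1, -29.1, 4, 0, 0, 0], [-8.1, -29.1, 4, 0, 0, 0]]], "grip": 0}}

```text
clock: 7.25
eef_pos: [541.2, 7.3, 262.9]
tool_rot: [-3.142, -0.001, 3.139]
force: [1.1, 0.7, -0.1]
width: 85.2
gripper_force: 0.0
```

```bash
python3 -c "
from h import *
go([542,8,159])"
```

```text
shift cm [-0.09  0.07 10.39] turn [-0.    -0.001 -0.003] at [541.2   7.3 262.9] [-3.142e+00 -1.000e-03  3.139e+00] q [-0.06  0.53 -0.01  1.87  0.01  0.75  1.5 ]
```

Request:
{"fn": "send_rows", "kwargs": {"rows": [[[0, 0, 1.5, 0, 0, 0], [0, 0, 3, 0, 0, 0], [0, 0, 4.5, 0, 0, 0], [0, 0, 6, 0, 0, 0], [0, 0, 7.2, 0, 0, 0], [0, 0, 8.4, 0, 0, 0], [0, 0, 9.4, 0, 0, 0], [0, 0, 10.1, 0, 0, 0], [0, 0, 10.4, 0, 0, 0], [0, 0, 10.4, 0, 0, 0]]]}}

```text
clock: 8.25
eef_pos: [541.7, 8.5, 158.6]
tool_rot: [-3.142, -0.001, -3.141]
force: [-0.5, -0.8, 0.8]
width: 85.4
gripper_force: 0.0
```

Request:
{"fn": "send_rows", "kwargs": {"rows": [[[0, 0, 0, 0, 0, 0], [0, 0, 0, 0, 0, 0], [0, 0, 0, 0, 0, 0], [0, 0, 0, 0, 0, 0], [0, 0, 0, 0, 0, 0], [0, 0, 0, 0, 0, 0]]], "grip": 160}}

```text
clock: 8.85
eef_pos: [542.4, 8.4, 159.8]
tool_rot: [-3.142, 0.002, -3.142]
force: [-0.2, -0.9, 5.6]
width: 55.5
gripper_force: 63.6
```

Request:
{"fn": "send_rows", "kwargs": {"rows": [[[0, 0, -0.5, 0, 0, 0], [0, 0, -1.5, 0, 0, 0], [0, 0, -3, 0, 0, 0], [0, 0, -5, 0, 0, 0], [0, 0, -7, 0, 0, 0], [0, 0, -9, 0, 0, 0], [0, 0, -11, 0, 0, 0], [0, 0, -12.5, 0, 0, 0], [0, 0, -13, 0, 0, 0], [0, 0, -13, 0, 0, 0]]]}}

```text
clock: 9.85
eef_pos: [541.9, 8.5, 289.7]
tool_rot: [3.141, 0.001, -3.141]
force: [-0.2, 0.8, -1.4]
width: 55.9
gripper_force: 63.7
```

```bash
python3 -c "
from h import *
print(ctrl.read_state()['force'],ctrl.read_state()['width'])
go([530,255,289])"
```

```text
[-0.23380418  0.75777914 -1.44449085] 55.87015434278944
shift cm [ 1.19 24.65  0.07] turn [0.    0.001 0.   ] at [541.9   8.5 289.7] [ 3.141e+00  1.000e-03 -3.141e+00] q [-0.06  0.49 -0.01  1.84  0.01  0.81  1.5 ]
```

Request:
{"fn": "send_rows", "kwargs": {"rows": [[[0.2, 2, 0, 0, 0, 0], [0.4, 5, 0, 0, 0, 0], [0.6, 8.5, 0, 0, 0, 0], [0.8, 12, 0, 0, 0, 0], [1, 15.5, 0, 0, 0, 0], [1.2, 19, 0, 0, 0, 0], [1.2, 22, 0, 0, 0, 0], [1.2, 24, 0, 0, 0, 0], [1.2, 24.6, 0, 0, 0, 0], [1.2, 24.6, 0, 0, 0, 0]]]}}

```text
clock: 10.85
eef_pos: [529.1, 254.8, 287.9]
tool_rot: [-3.141, -0.002, -3.14]
force: [-0.5, -1.3, -1.6]
width: 55.5
gripper_force: 63.8
```

Request:
{"fn": "send_rows", "kwargs": {"rows": [[[0, 0, 0, 0, 0, 0], [0, 0, 0, 0, 0, 0], [0, 0, 0, 0, 0, 0]]]}}

```text
clock: 11.15
eef_pos: [530.0, 253.1, 288.9]
tool_rot: [-3.141, -0.0, 3.14]
force: [0.7, -0.0, -1.6]
width: 55.9
gripper_force: 63.8
```

```bash
python3 - <<'E'
from h import *
print(ctrl.read_state()["eef_pos"])
d=grab("top","pics/t3.png");e=grab("scene","pics/s3.png")
x,y,z=ctrl.read_state()["eef_pos"]; b=z-118
th=np.linspace(0,2*np.pi,60)
ring=lambda cx,cy,r,zz:np.c_[cx+r*np.cos(th),cy+r*np.sin(th),0*th+zz]
out=[]
for n,c,o in(("t3",d,(190,205)),("s3",e,(250,230))):
    im=cv2.imread(f"pics/{n}.png"); S=4
    w,h=(100,110) if n=="t3" else (100,130)
    im=cv2.resize(im[o[1]:o[1]+h,o[0]:o[0]+w],None,fx=S,fy=S,interpolation=cv2.INTER_CUBIC)
    for P,col in((ring(x,y,29,b),(0,255,0)),(ring(x,y,29,b+78),(0,255,0)),(ring(530,315,60,42),(255,255,0)),([[530,315,140],[530,315,50]],(0,0,255))):
        q=((proj(c,np.array(P,float))-o+.5)*S).astype(int)
        cv2.polylines(im,[q.reshape(-1,1,2)],False,col,1)
    out.append(cv2.copyMakeBorder(im,0,520-im.shape[0],0,0,0))
cv2.imwrite("pics/c4.png",np.hstack(out))
E
```

```text
[530.01118816 253.08207949 288.93246205]
```

View pics/c4.png

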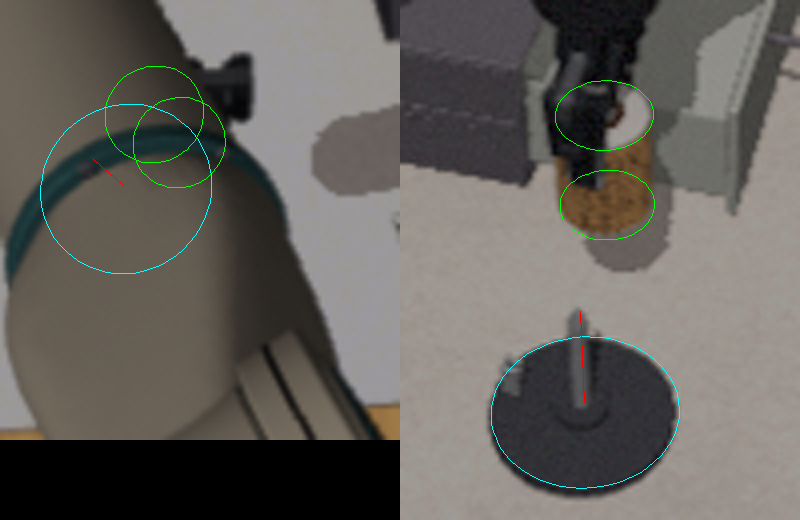

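In the scene view the held spool matches its modelled outline: lower ring at crop (607,205), within about 1 px. The dark stand's spindle is at crop (577,312), about 3 crop px left of the model. I'll fit the base silhouette once.

```bash
python3 - <<'E'
from h import *
from scipy.optimize import minimize
th=np.linspace(0,2*np.pi,90)
cams={"s3":ctrl.get_image("scene"),"top0":ctrl.get_image("top")}
for n,roi in(("s3",(262,305,350,362)),("top0",(192,225,252,280))):
    c=cams[n]; im=cv2.imread(f"pics/{n}.png"); x0,y0,x1,y1=roi;S=8
    g=cv2.resize(cv2.cvtColor(im[y0:y1,x0:x1],cv2.COLOR_BGR2GRAY),None,fx=S,fy=S,interpolation=cv2.INTER_CUBIC)
    m=(g<85).astype(np.uint8); k,l,st,_=cv2.connectedComponentsWithStats(m); m=(l==1+np.argmax(st[1:,4])).astype(np.uint8)
    m=cv2.morphologyEx(m,cv2.MORPH_CLOSE,np.ones((41,41)));m=cv2.morphologyEx(m,cv2.MORPH_OPEN,np.ones((121,121)))
    def f(p):
        P=np.vstack([np.c_[p[0]+60*np.cos(th),p[1]+60*np.sin(th),0*th+z] for z in(28,42)])
        h=cv2.convexHull((((proj(c,P)-[x0,y0]+.5)*S).round()).astype(np.int32)); r=np.zeros_like(m); cv2.fillPoly(r,[h],1)
        return 1-(r&m).sum()/(r|m).sum()
    o=minimize(f,[530,315],method="Nelder-Mead",options=dict(initial_simplex=[[530,315],[536,315],[530,321]]))
    print(n,o.x.round(1),o.fun)
go([530,315,289])
E
```

```text
s3 [533.5 312.4] 0.09842730720606829
top0 [529.5 313.8] 0.06522452348950669
shift cm [-0.01  6.09  0.  ] turn [ 0.  0. -0.] at [529.9 254.1 289. ] [3.142 0.    3.141] q [-0.49  0.55 -0.01  1.71  0.01  0.87  1.07]
```

Request:
{"fn": "send_rows", "kwargs": {"rows": [[[-0.1, 1.5, 0, 0, 0, 0], [-0.15, 3, 0, 0, 0, 0], [-0.15, 4.5, 0, 0, 0, 0], [-0.15, 5.5, 0, 0, 0, 0], [-0.15, 6, 0, 0, 0, 0], [-0.15, 6, 0, 0, 0, 0], [-0.15, 6, 0.8, 0, 0, 0], [-0.15, 6, 1.6, 0, 0, 0], [-0.15, 6, 2.2, 0, 0, 0], [-0.15, 6, 2.2, 0, 0, 0]]]}}

```text
clock: 12.35
eef_pos: [530.7, 313.6, 265.4]
tool_rot: [-3.14, -0.002, 3.141]
force: [-0.3, -0.8, -1.5]
width: 55.7
gripper_force: 63.8
```

```bash
python3 - <<'E'
from h import *
go([531.5,314,258])
e=grab("scene","pics/s4.png")
x,y,z=ctrl.read_state()["eef_pos"]; b=z-117.5
th=np.linspace(0,2*np.pi,60);o=(240,250);S=5
im=cv2.resize(cv2.imread("pics/s4.png")[250:365,240:350],None,fx=S,fy=S,interpolation=cv2.INTER_CUBIC)
for cx,cy,r,zz in((x,y,29,b),(x,y,29,b+78),(531.5,314,60,42),(531.5,314,18,50),(531.5,314,6,50)):
    q=((proj(e,np.c_[cx+r*np.cos(th),cy+r*np.sin(th),0*th+zz])-o+.5)*S).astype(int); cv2.polylines(im,[q.reshape(-1,1,2)],True,(0,255,0),1)
cv2.imwrite("pics/c5.png",im)
E
```

```text
shift cm [-0.08  0.04  0.74] turn [-0.002 -0.002 -0.001] at [530.7 313.6 265.4] [-3.140e+00 -2.000e-03  3.141e+00] q [-0.57  0.62 -0.01  1.65  0.01  0.87  0.98]
```

View pics/c5.png

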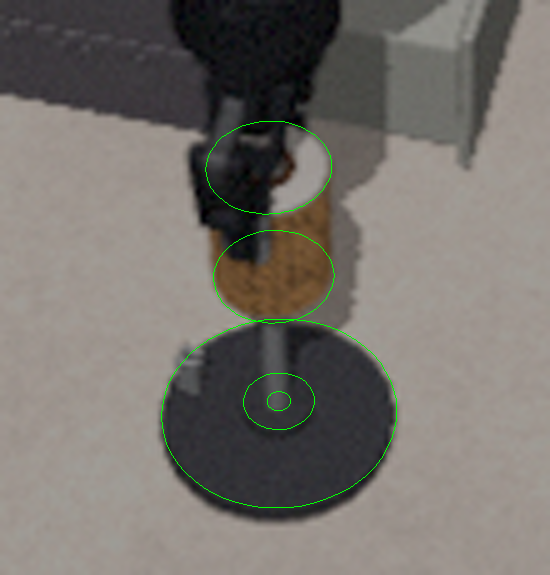

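The spool's lower ring sits at (272,276), about 2 crop px left of the model, and the spindle is offset by the same amount, so they are aligned. I'll descend gently and watch the force.

Request:
{"fn": "send_rows", "kwargs": {"rows": [[[0, 0, 0.3, 0, 0, 0], [0, 0, 0.6, 0, 0, 0], [0, 0, 0.9, 0, 0, 0], [0, 0, 1.1, 0, 0, 0], [0, 0, 1.3, 0, 0, 0], [0, 0, 1.5, 0, 0, 0], [0, 0, 1.5, 0, 0, 0]]]}}

```text
clock: 13.1
eef_pos: [531.1, 314.4, 251.6]
tool_rot: [-3.141, -0.001, -3.141]
force: [0.6, 0.9, -1.8]
width: 55.9
gripper_force: 63.8
```

Request:
{"fn": "send_rows", "kwargs": {"rows": [[[0, 0, 0.3, 0, 0, 0], [0, 0, 0.6, 0, 0, 0], [0, 0, 0.9, 0, 0, 0], [0, 0, 1.2, 0, 0, 0], [0, 0, 1.5, 0, 0, 0], [0, 0, 1.5, 0, 0, 0]]]}}

```text
clock: 13.7
eef_pos: [531.0, 314.4, 236.3]
tool_rot: [-3.141, -0.001, -3.141]
force: [0.6, -0.6, -0.8]
width: 55.8
gripper_force: 63.8
```

Request:
{"fn": "send_rows", "kwargs": {"rows": [[[0, 0, 0.6, 0, 0, 0], [0, 0, 1.2, 0, 0, 0], [0, 0, 1.8, 0, 0, 0], [0, 0, 2.4, 0, 0, 0], [0, 0, 3, 0, 0, 0], [0, 0, 3.6, 0, 0, 0], [0, 0, 4.2, 0, 0, 0], [0, 0, 4.8, 0, 0, 0], [0, 0, 5.4, 0, 0, 0], [0, 0, 5.9, 0, 0, 0]]]}}

```text
clock: 14.7
eef_pos: [531.2, 314.5, 177.3]
tool_rot: [-3.142, -0.0, -3.141]
force: [-0.6, -0.7, -0.9]
width: 55.4
gripper_force: 63.8
```

Request:
{"fn": "send_rows", "kwargs": {"rows": [[[0, 0, 0.1, 0, 0, 0], [0, 0, 0.3, 0, 0, 0], [0, 0, 0.5, 0, 0, 0], [0, 0, 0.6, 0, 0, 0], [0, 0, 0.6, 0, 0, 0], [0, 0, 0.6, 0, 0, 0]]]}}

```text
clock: 15.3
eef_pos: [531.3, 314.6, 172.0]
tool_rot: [3.141, 0.0, -3.141]
force: [-0.0, -0.6, -1.3]
width: 56.0
gripper_force: 63.8
```

Now step down until the seat takes load.

Request:
{"fn": "send_rows", "kwargs": {"rows": [[[0, 0, 0.05, 0, 0, 0], [0, 0, 0.1, 0, 0, 0], [0, 0, 0.15, 0, 0, 0], [0, 0, 0.2, 0, 0, 0], [0, 0, 0.25, 0, 0, 0], [0, 0, 0.25, 0, 0, 0]]]}}

```text
clock: 15.9
eef_pos: [531.2, 314.5, 169.3]
tool_rot: [-3.142, -0.0, -3.141]
force: [-0.3, 0.3, -0.8]
width: 55.5
gripper_force: 63.8
```

Request:
{"fn": "send_rows", "kwargs": {"rows": [[[0, 0, 0.05, 0, 0, 0], [0, 0, 0.1, 0, 0, 0], [0, 0, 0.15, 0, 0, 0], [0, 0, 0.15, 0, 0, 0]]]}}

```text
clock: 16.3
eef_pos: [531.2, 314.5, 167.9]
tool_rot: [3.142, 0.0, -3.141]
force: [-0.5, 0.4, -0.4]
width: 55.5
gripper_force: 64.0
```

Request:
{"fn": "send_rows", "kwargs": {"rows": [[[0, 0, 0.05, 0, 0, 0], [0, 0, 0.1, 0, 0, 0], [0, 0, 0.1, 0, 0, 0], [0, 0, 0.1, 0, 0, 0]]]}}

```text
clock: 16.7
eef_pos: [531.3, 314.5, 167.9]
tool_rot: [3.141, 0.0, -3.141]
force: [-1.8, -1.0, 6.4]
width: 55.7
gripper_force: 64.7
```

Request:
{"fn": "send_rows", "kwargs": {"rows": [[[0, 0, 0.05, 0, 0, 0], [0, 0, 0.05, 0, 0, 0], [0, 0, 0.05, 0, 0, 0]]]}}

```text
clock: 17.0
eef_pos: [531.3, 314.5, 167.8]
tool_rot: [3.141, 0.001, -3.142]
force: [-2.3, -1.1, 9.7]
width: 55.7
gripper_force: 65.0
```

The spool is seated: contact came at 167.9 against the expected 167.5. Now I'll release and rise.

Request:
{"fn": "send_rows", "kwargs": {"rows": [[[0, 0, 0, 0, 0, 0], [0, 0, 0, 0, 0, 0], [0, 0, 0, 0, 0, 0], [0, 0, 0, 0, 0, 0], [0, 0, 0, 0, 0, 0], [0, 0, 0, 0, 0, 0], [0, 0, 0, 0, 0, 0], [0, 0, 0, 0, 0, 0], [0, 0, 0, 0, 0, 0], [0, 0, 0, 0, 0, 0]]], "grip": 0}}

```text
clock: 18.0
eef_pos: [531.2, 314.5, 166.4]
tool_rot: [3.142, 0.0, -3.141]
force: [0.5, 0.6, 0.0]
width: 85.6
gripper_force: 0.0
```

Request:
{"fn": "send_rows", "kwargs": {"rows": [[[0, 0, -0.5, 0, 0, 0], [0, 0, -1.5, 0, 0, 0], [0, 0, -3, 0, 0, 0], [0, 0, -4.5, 0, 0, 0], [0, 0, -6, 0, 0, 0], [0, 0, -8, 0, 0, 0], [0, 0, -10, 0, 0, 0], [0, 0, -12, 0, 0, 0], [0, 0, -13, 0, 0, 0], [0, 0, -13, 0, 0, 0]]]}}

```text
clock: 19.0
eef_pos: [532.0, 315.0, 298.8]
tool_rot: [3.139, 0.004, -3.141]
force: [0.4, 0.2, -0.2]
width: 85.5
gripper_force: 0.0
```

Request:
{"fn": "send_rows", "kwargs": {"rows": [[[3, 0, 0, 0, 0, 0], [6, 0, 0, 0, 0, 0], [9, -4, 0, 0, 0, 0], [11, -8, 0, 0, 0, 0], [13, -12, 0, 0, 0, 0], [13, -16, 0, 0, 0, 0], [13, -20, 0, 0, 0, 0], [13, -24, 0, 0, 0, 0], [13, -28, 0, 0, 0, 0], [13, -32, 0, 0, 0, 0]]], "grip": 255}}

```text
clock: 20.0
eef_pos: [400.6, -7.0, 296.0]
tool_rot: [-3.142, -0.001, -3.141]
force: [0.5, 1.1, -1.0]
width: -0.2
gripper_force: 0.0
```

```bash
python3 - <<'E'
from h import *
go([401,-22,300])
d=grab("top","pics/t5.png");e=grab("scene","pics/s5.png")
th=np.linspace(0,2*np.pi,60);o=(240,250);S=5
im=cv2.resize(cv2.imread("pics/s5.png")[250:365,240:320],None,fx=S,fy=S,interpolation=cv2.INTER_CUBIC)
for cx,cy,r,zz in((532.5,314,29,50),(532.5,314,29,128)):
    q=((proj(e,np.c_[cx+r*np.cos(th),cy+r*np.sin(th),0*th+zz])-o+.5)*S).astype(int); cv2.polylines(im,[q.reshape(-1,1,2)],True,(0,255,0),1)
t=cv2.resize(cv2.imread("pics/t5.png")[180:295,190:270],None,fx=S,fy=S,interpolation=cv2.INTER_CUBIC)
cv2.imwrite("pics/c6.png",np.hstack([im,t]))
E
```

```text
shift cm [-0.04 -1.5  -0.4 ] turn [-0.    -0.001  0.   ] at [400.6  -7.  296. ] [-3.142e+00 -1.000e-03 -3.141e+00] q [-0.08  0.29  0.03  2.17 -0.02  0.68  1.54]
```

View pics/c6.png

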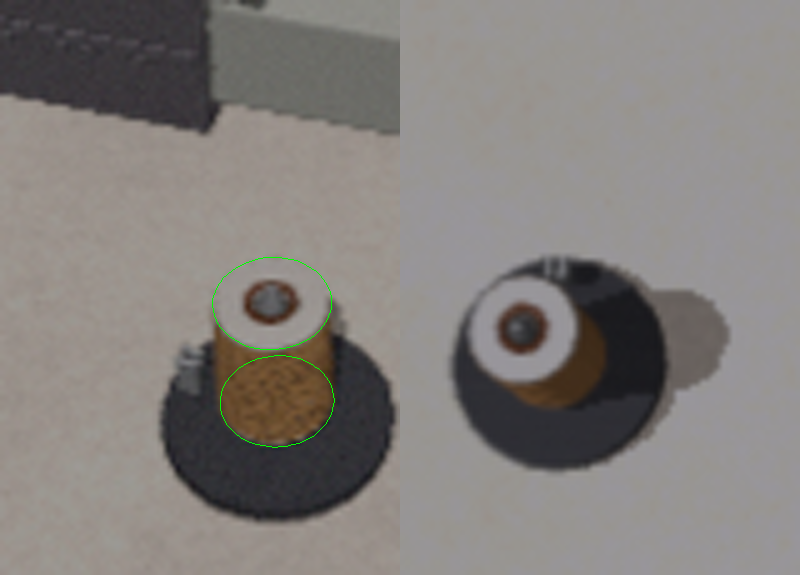

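The spool is home: in the scene crop the lower ring is at (277,400) and the spindle tip at (271,300). Next, shut the drawer by pushing the bar.

Request:
{"fn": "send_rows", "kwargs": {"rows": [[[-0.6, -1.5, 2, 0, 0, 0], [-0.6, -1.5, 4, 0, 0, 0], [-0.6, -1.5, 6, 0, 0, 0], [-0.6, -1.5, 8, 0, 0, 0], [-0.6, -1.5, 10, 0, 0, 0], [-0.6, -1.5, 11, 0, 0, 0], [-0.6, -1.5, 12, 0, 0, 0], [-0.6, -1.5, 12.4, 0, 0, 0], [-0.6, -1.5, 12.4, 0, 0, 0]]]}}

```text
clock: 21.0
eef_pos: [407.2, -20.4, 172.2]
tool_rot: [3.142, -0.001, -3.141]
force: [-0.8, 0.8, -0.4]
width: -0.4
gripper_force: 0.0
```

Request:
{"fn": "send_rows", "kwargs": {"rows": [[[-0.8, 0, 0, 0, 0, 0], [-1.6, 0, 0, 0, 0, 0], [-2.4, 0, 0, 0, 0, 0], [-3.6, 0, 0, 0, 0, 0], [-4.8, 0, 0, 0, 0, 0], [-6, 0, 0, 0, 0, 0], [-7.2, 0, 0, 0, 0, 0], [-8.4, 0, 0, 0, 0, 0], [-9.6, 0, 0, 0, 0, 0], [-10.8, 0, 0, 0, 0, 0]]]}}

```text
clock: 22.0
eef_pos: [515.9, -20.3, 172.7]
tool_rot: [3.141, -0.001, -3.141]
force: [-2.5, 0.9, 1.0]
width: -0.1
gripper_force: 1.0
```

Request:
{"fn": "send_rows", "kwargs": {"rows": [[[-1, 0, 0, 0, 0, 0], [-2, 0, 0, 0, 0, 0], [-2.8, 0, 0, 0, 0, 0], [-3.6, 0, 0, 0, 0, 0], [-4.2, 0, 0, 0, 0, 0], [-4.6, 0, 0, 0, 0, 0], [-4.6, 0, 0, 0, 0, 0]]]}}

```text
clock: 22.7
eef_pos: [562.1, -20.6, 172.4]
tool_rot: [-3.141, 0.001, -3.142]
force: [-0.8, -0.3, 0.3]
width: 0.0
gripper_force: 0.0
```

Push in small steps until the stop is felt.

Request:
{"fn": "send_rows", "kwargs": {"rows": [[[-0.1, 0, 0, 0, 0, 0], [-0.2, 0, 0, 0, 0, 0], [-0.3, 0, 0, 0, 0, 0], [-0.3, 0, 0, 0, 0, 0]]]}}

```text
clock: 23.1
eef_pos: [564.2, -20.7, 172.4]
tool_rot: [-3.141, -0.0, 3.141]
force: [-1.1, 0.1, 0.6]
width: 0.0
gripper_force: 0.5
```

Request:
{"fn": "send_rows", "kwargs": {"rows": [[[-0.1, 0, 0, 0, 0, 0], [-0.2, 0, 0, 0, 0, 0], [-0.2, 0, 0, 0, 0, 0]]]}}

```text
clock: 23.4
eef_pos: [565.5, -20.7, 172.3]
tool_rot: [-3.141, -0.002, 3.142]
force: [-3.7, -1.3, 2.4]
width: 0.3
gripper_force: 1.9
```

Request:
{"fn": "send_rows", "kwargs": {"rows": [[[-0.1, 0, 0, 0, 0, 0], [-0.2, 0, 0, 0, 0, 0], [-0.2, 0, 0, 0, 0, 0]]]}}

```text
clock: 23.7
eef_pos: [565.9, -20.7, 172.2]
tool_rot: [-3.141, -0.006, 3.142]
force: [-7.1, -1.2, 6.8]
width: 0.4
gripper_force: 4.0
```

Request:
{"fn": "send_rows", "kwargs": {"rows": [[[-0.1, 0, 0, 0, 0, 0], [-0.1, 0, 0, 0, 0, 0], [-0.1, 0, 0, 0, 0, 0]]]}}

```text
clock: 24.0
eef_pos: [566.0, -20.7, 172.1]
tool_rot: [-3.141, -0.008, 3.142]
force: [-9.4, -1.1, 7.9]
width: 0.0
gripper_force: 4.9
```

The stop is reached at 566, against the predicted 565.5. I'll back off, rise and check.

Request:
{"fn": "send_rows", "kwargs": {"rows": [[[1, 0, 0, 0, 0, 0], [3, 0, 0, 0, 0, 0], [5, 0, 0, 0, 0, 0], [7, 0, 0, 0, 0, 0], [9, 0, -1, 0, 0, 0], [11, 0, -4, 0, 0, 0], [13, 0, -8, 0, 0, 0], [15, 0, -12, 0, 0, 0], [15, 0, -15, 0, 0, 0], [15, 0, -15, 0, 0, 0]]]}}

```text
clock: 25.0
eef_pos: [421.8, -20.3, 326.4]
tool_rot: [3.141, 0.012, -3.141]
force: [0.8, -0.3, -0.5]
width: -0.1
gripper_force: 0.0
```

```bash
python3 - <<'E'
from h import *
print(ctrl.read_state()["eef_pos"])
grab("top","pics/t6.png");grab("scene","pics/s6.png")
a=cv2.imread("pics/t6.png")[90:300,180:500];b=cv2.imread("pics/s6.png")[130:370,180:420]
cv2.imwrite("pics/c7.png",np.hstack([cv2.resize(a,(440,289)),cv2.resize(b,(289,289))]))
E
```

```text
[421.78924823 -20.25551538 326.38119989]
```

View pics/c7.png

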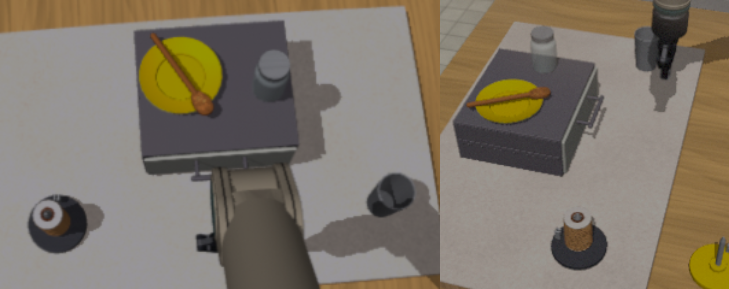

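The drawer is shut (front edge flush at crop (220,155)), the spool is on the stand at (52,217), and the other items have not moved.

```bash
python3 -c "
from cell import ctrl
print(ctrl.finish_job())"
```

```text
the job is handed in; nothing more can be done
None
```

The job is handed in after about 25 s of robot time: the spool stands home on the dark stand's spindle, the drawer is pushed shut to its stop, and in the last pictures nothing else had moved. `finish_job()` returned no verdict.

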